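# Match a wiper refill to the worn blade

## Task

Two wiper refills in rigid card sleeves are propped against the low wooden batten on the counter. The short one is the wrong size: stand it on edge in any free slot of the slotted rack, pushed fully down and roughly centred along the slot, and let go. Then carry the long one over the clutter and hold it a finger's breadth (10 to 20 mm) above the dirty wiper blade lying in the drip tray, level and on edge, straight over the blade, parallel to it and end for end with it so that I can compare the two lengths; keep it clean by never letting it touch the blade or the tray, do not shift the blade or the jar, tools and filed sleeve round about, and finish while still holding it there.

Things in the scene. Friction and masses are not known exactly. Their poses are not given: they have to be found in the camera images.
- short_sleeve: the shorter refill sleeve, to be filed: a stiff white card sleeve with a brown band, 190 mm long (its y axis), 70 mm high (z, up when it stands on edge) and 14 mm thick (x), about 60 g; origin at its centre. It starts on the far side of the batten, on its long lower edge, leaning about 22 degrees towards the robot, its near face against the batten's far top edge; 43 mm of its height sticks out above that edge
- long_sleeve: the longer refill sleeve, to be held over the blade: same card sleeve, 250 mm long (y), 70 mm high (z), 14 mm thick (x), about 75 g; origin at its centre. It leans on the same batten, end to end with the short one; the two may be either way about
- batten: fixed wooden batten on the counter, 500 mm long (y), 25 mm wide (x), 25 mm high; origin at the centre of its underside. Both sleeves lean on it from the far (+x) side
- rack: fixed grey slotted rack; origin under its centre. Floor plate 196 (x) by 160 (y), 6 mm thick; two rows of teeth at y = -62 and +62 mm, each tooth 22 mm (x) by 10 mm (y), top 40 mm up. Four slots along y, 20 mm wide, centre lines at x = -63, -21, 21, 63 mm; the one at -63 holds a sleeve, the others are free. A sleeve that is home stands on the floor plate, its top 36 mm above the teeth
- blade: worn metal-framed wiper blade lying loose on its side in the drip tray, pale metal arch over a straight black rubber strip with a thin metal spline along its full length, 250 mm long (y), 44 mm wide over the arch (x from -21 to +23 mm) and 14 mm high at its thickest (z up); origin at the centre of its length, on the underside, 4 mm above the counter
- drip_tray: fixed black plastic drip tray, 300 mm (x) by 200 mm (y; 216 mm over the rims), 16 mm high, floor 4 mm thick; origin at the centre of its underside. The blade lies roughly along its x axis
- filed_sleeve: a sleeve 220 mm long already standing in the rack's slot at x = -63 mm, top 76 mm above the counter; leave alone
- jar: glass jar of nylon clips with a steel lid, 68 mm across, 106 mm high, upright between batten and tray; origin at the centre of its underside; leave alone
- hammer: small steel hammer, 250 mm long, lying on the counter before the batten; leave alone
- tire_gauge: chrome stick tyre gauge, 140 mm long, about 18 mm high, lying before the batten; leave alone
- screwdriver: screwdriver, 190 mm long, lying at the left; leave alone
There are look-alikes about, which are no part of the job. Leave any blue or purple look-alike of the short_sleeve alone.

How it is judged:
On the way:
1. the short sleeve stands on edge, fully down in a slot of the rack, and is let go (x of short_sleeve in the frame of rack between -0.07 and 0.07 m and y of short_sleeve in the frame of rack between -0.03 and 0.03 m and z of short_sleeve in the frame of rack between 0.036 and 0.045 m and angle between the y axis of short_sleeve and the y axis of rack, either way round below 0.12 rad and angle between short_sleeve's own z axis and vertical below 0.2 rad and contact force between short_sleeve and the fingers below 0.05 N and linear speed of short_sleeve below 0.03 m/s), for 0.3 s.
At the end, for the whole second after the job is handed in: Short sleeve on edge in a rack slot, down to 4 mm, centred to 30 mm, released. Long sleeve held still by the fingers 3 to 25 mm above the blade's top, centres aligned to 12 mm along and across, parallel to 0.08 rad, upright to 0.1 rad, touching neither blade nor tray; blade moved under 10 mm (all of step 1 and x of long_sleeve in the frame of blade between -0.012 and 0.012 m and y of long_sleeve in the frame of blade between -0.012 and 0.012 m and z of long_sleeve in the frame of blade between 0.052 and 0.074 m and angle between the y axis of long_sleeve and the y axis of blade, either way round below 0.08 rad and angle between long_sleeve's own z axis and vertical below 0.1 rad and contact force between long_sleeve and the fingers above 1 N and contact force between long_sleeve and blade below 0.02 N and contact force between long_sleeve and drip_tray below 0.02 N and linear speed of long_sleeve below 0.02 m/s and distance of blade from where it was at the start of the episode below 0.01 m); the arm keeps its last pose, push and grip.
It fails at once if the long sleeve touches the dirty blade or the drip tray (contact force between long_sleeve and blade above 0.2 N or contact force between long_sleeve and drip_tray above 0.2 N).
It fails at once if the blade is pushed more than 10 mm (distance of blade from where it was at the start of the episode above 0.01 m).
It fails at once if the jar, hammer, gauge, screwdriver or filed sleeve is moved more than 25 mm or the jar tipped (distance of any of jar, hammer, tire_gauge, screwdriver, filed_sleeve from where it was at the start of the episode above 0.025 m or angle between jar's own z axis and vertical above 0.3 rad).
It also fails if it takes over 69 s, if anything falls off the work surface, if the arm or the gripper's body presses on something with over 40 N, if the wrist force passes 120 N, or if a joint passes its speed limit or range.

## Robot

A 6-joint arm with a two-finger parallel gripper is mounted at the origin on the work surface. World frame = base frame: x ahead of the robot, y to its left, z up, the work surface at z = 0. Lengths are in m, angles in rad, forces in N, time in s.
With the tool pointing down it reaches from about 0.35 to 0.775 m from the base axis. Payload 7.3 kg.
Tool frame: the origin (TCP) lies between the finger pads; the fingertips stand 8 mm ahead of it and the grasp point (between the pads) lies 11 mm behind it (robot.nose_length is the distance from the TCP to the fingertips, in m); z points along the fingers, y is the line along which they close (so a half turn about z gives the same grasp; the last joint's range is limited). The gripper opens to 92 mm and grips with 3 to 60 N. Pads are 19 mm wide; open, the fingers measure 130 mm over their backs; the gripper's body (75 mm by 190 mm) begins 47 mm behind the grasp point.
Start: joints at [1.144, 0.342, 1.524, -0, 1.275, -0.146], TCP at [0.145, 0.504, 0.235] pointing down, gripper open.
Joint ranges: [-2.53, 2.53], [-0.77, 2.02], [0.04, 2.7], [-1, 4.14], [0.28, 2.66], [-3.11, 3.11]. Speed limits (rad/s): [2.57, 2.57, 3.14, 3.14, 3.14, 3.14].

## Interface

Orientations are given as [roll, pitch, yaw] about the fixed x, y, z axes, in that order (R = Rz(yaw) Ry(pitch) Rx(roll)).
In Python, from cell import robot gives the robot as it stands. The module is installed in compiled form; this text tells all that it offers.
- The arm moves only by the shell command python3 -m jog 'ROWS' [FORCE]. ROWS is JSON, a list that holds one entry, the list of rows, each a list of 5 numbers: the gripper's target within -1 to 1 (fully open at 1, half-way at 0, shut at -1), then the shift along the tool's x, y, z in m, then the turn about the tool's z in rad. A call has 1 to 5 rows; each row is the pose to reach, as a shift and turn from the pose commanded when the call began, along the tool's axes at that moment; what a row does not reach only later rows make up. A row lasts 1/12 s, in which the tool goes at most 41.7 mm and 7.16 degrees, less where a joint would pass 70% of its speed; a pose out of reach is approached as far as the arm can. A call with a gripper value outside its range is refused whole. The fingers move at their own pace and stop on an object; FORCE is the grip in N (left out, the last holds). Time passes only in rows, so rows that repeat a pose let the fingers close. It gives the time, the measured TCP pose, the force, the opening and the grip force at its end, in the units of the state.
- robot.observe(): the state, without advancing time (a new reading comes with each control period).
- robot.read_camera(name): name is "side" or "top"; returns the picture (384x512x3 uint8, red, green, blue); there is no depth.
- robot.camera_model(name): a dict with "camera_matrix" (3x3 intrinsics, pixels), "position" and "attitude" of the camera in the world. Camera axes: x right, y down, z forward; pixel columns grow to the right and rows downward; lengths in m; the calibration is good to about 2 mm. A picture is of the moment at which its call begins. camera_model takes no time and is no camera call.
- robot.hand_in(): hands the job in; it is judged then, once.
The state is a dict: "time": time; "qpos": joint angles; "qvel": joint speeds; "joint_efforts": joint torques, N m; "tool_pos": TCP position; "tool_rot": TCP orientation; "contact_force": force on the tool from outside, world axes, zero at the start; "torque": the same for the moment, N m; "opening": finger opening in m; "grip_force": force on a finger pad.
Only numpy, scipy, OpenCV 4.12 (cv2) and the standard library are available. Lean on these libraries where they do the work, as an engineer would, in place of code of your own. Each camera call takes 0.05 s, during which the arm holds its last target. There are 200 camera calls.

## Working session

There is one attempt and no reset: what is moved stays moved. The work goes in short steps, Python scripts to look and compute and a shell command to move; the robot and the scene stay as the last step left them, time stands still between calls to the robot, and variables do not carry over. Pictures are saved under pics/ and viewed, at most 11 in all, crops included, and the job is handed in when it is done.

```bash
mkdir -p pics; cat > h.py <<'E'
import numpy as np,cv2
from cell import robot
from scipy.spatial.transform import Rotation as R
def cam(n):
    m=robot.camera_model(n);K=np.array(m["camera_matrix"]);p=np.array(m["position"]);a=np.array(m["attitude"])
    A=a if a.shape==(3,3) else R.from_euler('xyz',a).as_matrix()
    return K,p,A
def ray(n,uv):
    K,p,A=cam(n);d=A@np.linalg.inv(K)@np.array([uv[0],uv[1],1.]);return p,d
def onz(n,uv,z):
    p,d=ray(n,uv);return p+d*(z-p[2])/d[2]
def tri(uv1,uv2):
    p,d=ray('side',uv1);q,e=ray('top',uv2)
    s=np.linalg.lstsq(np.c_[d,-e],q-p,rcond=None)[0]
    a,b=p+d*s[0],q+e*s[1];return (a+b)/2,np.linalg.norm(a-b)
def proj(n,P):
    K,p,A=cam(n);v=K@(A.T@(np.array(P)-p));return v[:2]/v[2]
def snap(n,f):
    im=robot.read_camera(n);cv2.imwrite(f'pics/{f}.png',im[:,:,::-1]);return im
E
python3 - <<'E'
from h import *
for n in('side','top'):
    snap(n,n+'0');m=robot.camera_model(n);print(m)
    im=cv2.imread(f'pics/{n}0.png');cv2.imwrite(f'pics/{n}0b.png',cv2.resize(im,(800,600),interpolation=cv2.INTER_CUBIC))
print(robot.observe())
E
```

```text
{'camera_matrix': array([[457.42730786,   0.        , 256.2491702 ],
       [  0.        , 457.42730786, 186.44721337],
       [  0.        ,   0.        ,   1.        ]]), 'position': array([ 0.31210353, -0.87779403,  0.94460537]), 'attitude': array([-2.30893596,  0.00433897, -0.12254516])}
{'camera_matrix': array([[349.71073943,   0.        , 251.69059794],
       [  0.        , 349.71073943, 201.02252319],
       [  0.        ,   0.        ,   1.        ]]), 'position': array([0.21433848, 0.08565024, 1.0076065 ]), 'attitude': array([-2.90931742, -0.00356886, -1.5027856 ])}
{'time': 0.1, 'qpos': array([ 1.14400413e+00,  3.42663917e-01,  1.52488865e+00, -2.03183448e-05,
        1.27541830e+00, -1.46008173e-01]), 'qvel': array([ 0.00057002, -0.00157245, -0.00269938, -0.00112404,  0.00160091,
       -0.00026083]), 'joint_efforts': array([ 2.67158015e-03, -4.32004559e+01, -2.44698018e+01,  7.21678580e-02,
        5.25774469e-02, -4.69164002e-05]), 'tool_pos': array([0.14532701, 0.5041272 , 0.23412028]), 'tool_rot': array([-3.14022628e+00, -1.81291882e-04,  2.86081444e+00]), 'contact_force': array([0.25506393, 0.21333317, 0.19170272]), 'torque': array([0.01081789, 0.01088282, 0.00438525]), 'grip_force': 0.0, 'opening': 0.09192711629068022}
```

View pics/side0b.png

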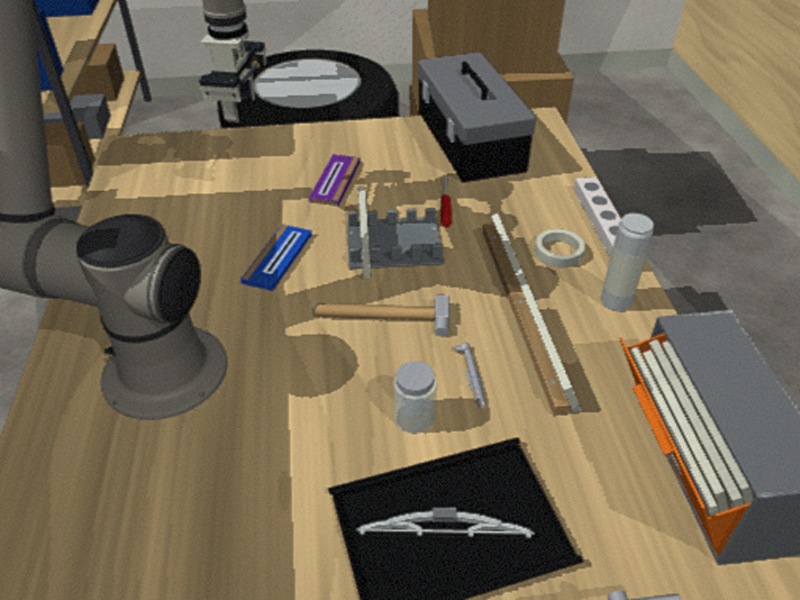

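View pics/top0b.png

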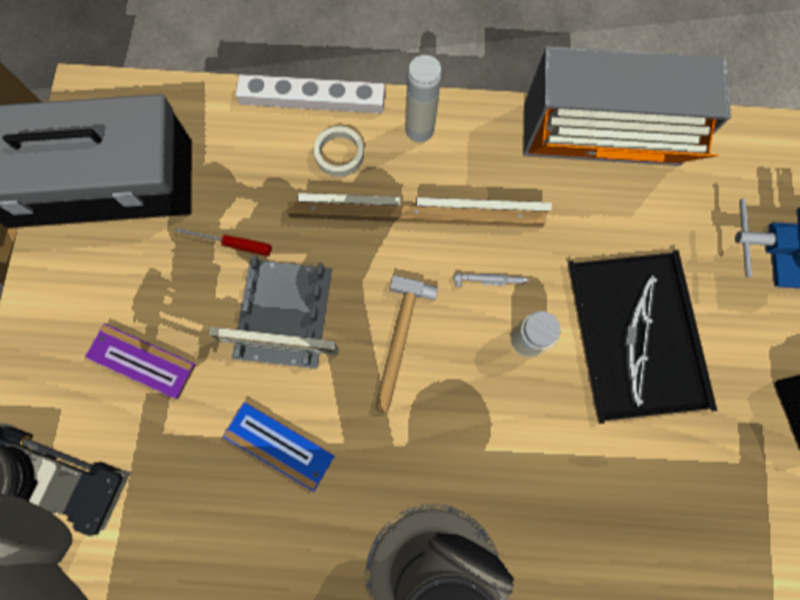

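The side view shows the batten with both sleeves at about (535,310), the rack at (395,235), and the tray and blade at (445,525). In the top view the short sleeve runs (298–402, 200), the long one (415–552, 206), the rack is at (285,310), and the blade runs from (655,277) to (640,405). Next I'll extract precise pixels.

```bash
python3 - <<'E'
from h import *
T=cv2.imread('pics/top0.png');S=cv2.imread('pics/side0.png')
def white(im,box,thr=185,name=''):
    x0,y0,x1,y1=box;c=im[y0:y1,x0:x1].astype(int)
    m=((c.min(2)>thr)).astype(np.uint8)*255
    cs,_=cv2.findContours(m,cv2.RETR_EXTERNAL,cv2.CHAIN_APPROX_NONE)
    for k in sorted(cs,key=cv2.contourArea)[-3:]:
        if len(k)>12:
            r=cv2.minAreaRect(k);print(name,len(k),np.round(cv2.boxPoints(r)+[x0,y0],1).tolist())
white(T,(180,115,365,145),160,'top sl')
white(S,(300,130,380,270),150,'side sl')
white(T,(395,170,430,265),110,'top blade')
white(S,(220,320,350,348),110,'side blade')
white(T,(130,205,220,228),150,'top filed')
white(S,(225,115,240,182),150,'side filed')
def z(im,b,s):return cv2.resize(im[b[1]:b[3],b[0]:b[2]],None,fx=s,fy=s,interpolation=cv2.INTER_CUBIC)
a=z(T,(180,115,380,145),4)           #800x120
b=z(T,(130,155,220,240),4)           #360x340
c=z(T,(385,165,435,265),4)    #200x400
d=z(S,(220,310,350,350),3)     #390
e=z(S,(215,110,295,180),3)
out=np.zeros((600,800,3),np.uint8)
out[:120]=a;out[120:460,:360]=b;out[120:520,360:560]=c;
f=z(S,(300,130,380,270),3)[:, :240];out[120:540,560:800]=f
g=z(S,(220,318,350,350),4)[:,:520]; out[472:600,:360]=z(S,(225,316,345,352),3)[:108].copy() if 0 else cv2.resize(S[312:355,220:340],(360,128),interpolation=cv2.INTER_CUBIC)
cv2.imwrite('pics/z.png',out)
E
```

```text
top sl 63 [[191.0, 124.0], [220.0, 124.0], [220.0, 128.0], [191.0, 128.0]]
top sl 176 [[266.8, 131.1], [267.0, 126.0], [352.1, 129.3], [351.9, 134.3]]
side sl 38 [[314.4, 137.7], [317.9, 136.2], [325.1, 152.9], [321.6, 154.4]]
side sl 138 [[332.5, 183.1], [337.2, 181.1], [365.3, 247.2], [360.6, 249.2]]
side sl 70 [[343.0, 147.0], [373.0, 147.0], [373.0, 164.0], [343.0, 164.0]]
top blade 168 [[396.9, 257.9], [405.1, 175.7], [419.2, 177.1], [411.0, 259.3]]
side blade 299 [[229.0, 341.4], [229.2, 326.3], [341.2, 327.9], [341.0, 343.1]]
top filed 117 [[139.6, 214.7], [140.2, 209.4], [197.5, 216.0], [196.9, 221.3]]
side filed 61 [[229.4, 122.1], [233.2, 121.9], [234.8, 150.8], [231.0, 151.1]]
```

View pics/z.png

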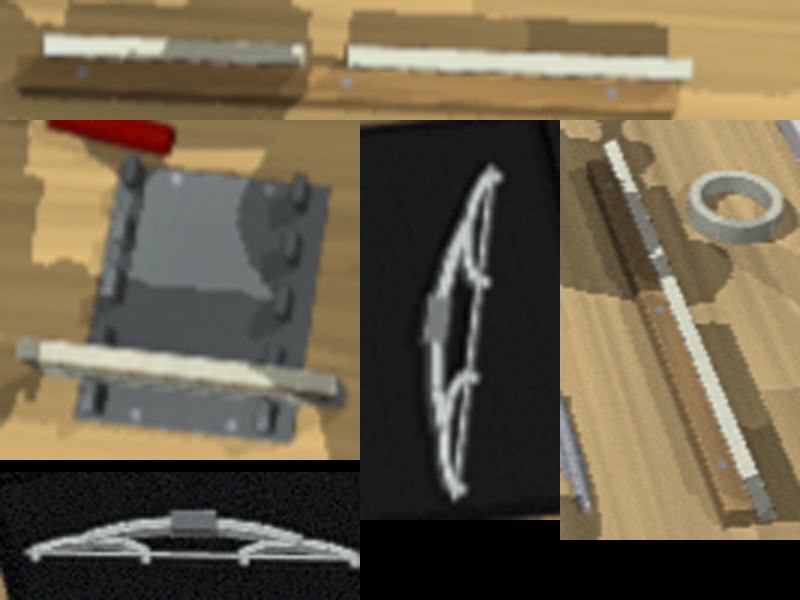

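The composite shows the sleeves' top faces, with short ends at crop x 43 and 305 and long ends at 348 and 692. It also shows the rack floor corners and the blade tips at (495,172) and (457,495). Triangulating these next.

```bash
cat > m.py <<'E'
from h import *
f=lambda X,Y,ox,oy,px,py,s:((X-px+.5)/s-.5+ox,(Y-py+.5)/s-.5+oy)
a=lambda X,Y:f(X,Y,180,115,0,0,4)
b=lambda X,Y:f(X,Y,130,155,0,120,4)
c=lambda X,Y:f(X,Y,385,165,360,120,4)
d=lambda X,Y:f(X,Y,300,130,560,120,3)
def show(n,t):print(n,np.round(t[0],4),round(t[1],4))
A=tri(d(611,142),a(43,45));B=tri(d(665,276),a(305,55));C=tri(d(668,277),a(348,55.5));D=tri(d(751,476),a(692,69))
for n,t in zip('ABCD',(A,B,C,D)):show(n,t)
for nm,p,q in(('short',(43,45),(305,55)),('long',(348,55.5),(692,69))):
    P,Q=onz('top',a(*p),.0675),onz('top',a(*q),.0675);v=Q-P
    print(nm,'mid',np.round((P+Q)/2,4),'len',np.linalg.norm(v).round(4),'dir',np.degrees(np.arctan2(v[0],-v[1])).round(2))
# blade
e1=tri((231.5,339),c(457,495));e2=tri((340.8,340.5),c(495,173));show('blade',e1);show('blade',e2)
for q in((457,495),(495,173)):print('bl z.01',onz('top',c(*q),.011).round(4))
v=onz('top',c(495,173),.011)-onz('top',c(457,495),.011);print(np.linalg.norm(v),'yaw of long axis',np.degrees(np.arctan2(v[1],v[0])))
# across extreme: arch block, strip
for q in((428,318),(474,378),(487,282)):print('across',onz('top',c(*q),.011).round(4))
for q in((75,418),(293,441),(330,187)):print('rack',onz('top',b(*q),.006).round(4))
P,Q=onz('top',b(17,348),.076),onz('top',b(342,386),.076);v=Q-P
print('filed',((P+Q)/2).round(4),np.linalg.norm(v).round(4),np.degrees(np.arctan2(v[0],-v[1])))
# tooth tops far corner
for q in((132,165),(300,190),(292,240),(284,300)):print('tooth',onz('top',b(*q),.04).round(4))
S=cv2.imread('pics/side0.png')[:,:,:]
def z(im,bb,s):return cv2.resize(im[bb[1]:bb[3],bb[0]:bb[2]],None,fx=s,fy=s,interpolation=cv2.INTER_CUBIC)
cv2.imwrite('pics/rk.png',z(S,(215,110,295,180),7))
E
python3 m.py
```

```text
A [0.6487 0.2907 0.0672] 0.0005
B [0.6643 0.1003 0.0413] 0.0028
C [0.655  0.0688 0.0682] 0.0002
D [ 0.6616 -0.1805  0.0681] 0.0007
short mid [0.6509 0.1953 0.0675] len 0.1906 dir 1.63
long mid [ 0.6588 -0.0559  0.0675] len 0.2496 dir 1.56
blade [ 0.3157 -0.3539  0.0154] 0.0036
blade [ 0.5537 -0.3892  0.0184] 0.0029
bl z.01 [ 0.3143 -0.356   0.011 ]
bl z.01 [ 0.5547 -0.3927  0.011 ]
0.24317950577939357 yaw of long axis -8.680318468408762
across [ 0.4407 -0.3394  0.011 ]
across [ 0.3988 -0.3711  0.011 ]
across [ 0.4706 -0.3833  0.011 ]
rack [0.3473 0.3899 0.006 ]
rack [0.3415 0.2314 0.006 ]
rack [0.534  0.2229 0.006 ]
filed [0.3775 0.3032 0.076 ] 0.2226 -2.8112487752012467
tooth [0.5299 0.3634 0.04  ]
tooth [0.5194 0.2397 0.04  ]
tooth [0.4815 0.2417 0.04  ]
tooth [0.437  0.2429 0.04  ]
```

View pics/rk.png

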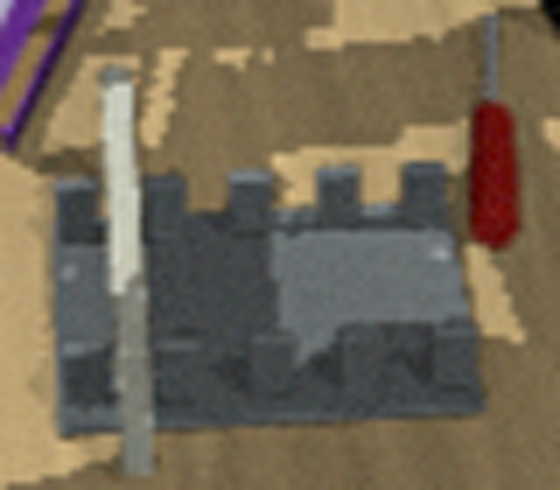

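The rack view confirms three free slots, with the filed sleeve in the nearest one. The measured heights match the text (top about 0.068). I'll file in the +21 slot, and move now.

```bash
cat > to.py <<'E'
import sys
from h import *
# target world x y z yawdeg -> shift in tool axes
x,y,z,w=map(float,sys.argv[1:5]);s=robot.observe();r=s['tool_rot']
t=R.from_euler('xyz',r).as_matrix();d=t.T@(np.array([x,y,z])-s['tool_pos'])
dw=(np.radians(w)-r[2]+np.pi)%(2*np.pi)-np.pi
print('shift',d.round(4),'turn',round(-dw,4),'t',round(s['time'],2),'op',round(s['opening'],4),'grip',round(s['grip_force'],1),'F',np.round(s['contact_force'],1),'tool_rot',np.round(r,4))
E
python3 -m jog '[[[1,-0.04,-0.01,0,0.12],[1,-0.08,-0.02,0,0.24],[1,-0.12,-0.03,0,0.36],[1,-0.16,-0.04,0,0.48],[1,-0.2,-0.05,0,0.6]]]' 10
python3 to.py 0.672 0.195 0.16 91.6
```

```text
time: 0.52
tool_pos: [0.325, 0.3997, 0.2345]
tool_rot: [-3.141, -0.0, 2.255]
contact_force: [-0.2, 0.7, -0.1]
opening: 0.0919
grip_force: 0.0
shift [-0.378   0.1394  0.0744] turn 0.6567 t 0.52 op 0.0919 grip 0.0 F [-0.2  0.7 -0.1] tool_rot [-3.1411 -0.      2.2554]
```

```bash
python3 -m jog '[[[1,-0.038,0.014,0.0,0.12],[1,-0.076,0.028,0,0.24],[1,-0.114,0.042,0,0.36],[1,-0.152,0.056,0,0.48],[1,-0.19,0.07,0,0.6]]]' >/dev/null
python3 to.py 0.672 0.195 0.13 91.6
```

```text
shift [-0.1165  0.1628  0.1043] turn 0.0559 t 0.93 op 0.0917 grip 0.0 F [ 1.4  1.2 -0.1] tool_rot [-3.1409e+00  1.0000e-04  1.6546e+00]
```

```bash
python3 -m jog '[[[1,-0.022,0.03,0.015,0.056],[1,-0.045,0.06,0.03,0.056],[1,-0.07,0.095,0.05,0.056],[1,-0.093,0.13,0.075,0.056],[1,-0.1165,0.163,0.1,0.056]]]' >/dev/null
python3 -m jog '[[[1,0,0,0,0],[1,0,0,0,0],[1,0,0,0,0]]]' >/dev/null
python3 to.py 0.672 0.195 0.04 91.6
python3 - <<'E'
from h import *
a=snap('side','g1')
cv2.imwrite('pics/g1z.png',cv2.resize(a[90:290,230:430,::-1],None,fx=3,fy=3,interpolation=cv2.INTER_CUBIC))
E
```

```text
shift [-0.0113  0.0145  0.104 ] turn 0.0058 t 1.6 op 0.0916 grip 0.0 F [-0.2 -0.2 -0.3] tool_rot [-3.1403e+00 -3.0000e-04  1.6045e+00]
```

View pics/g1z.png

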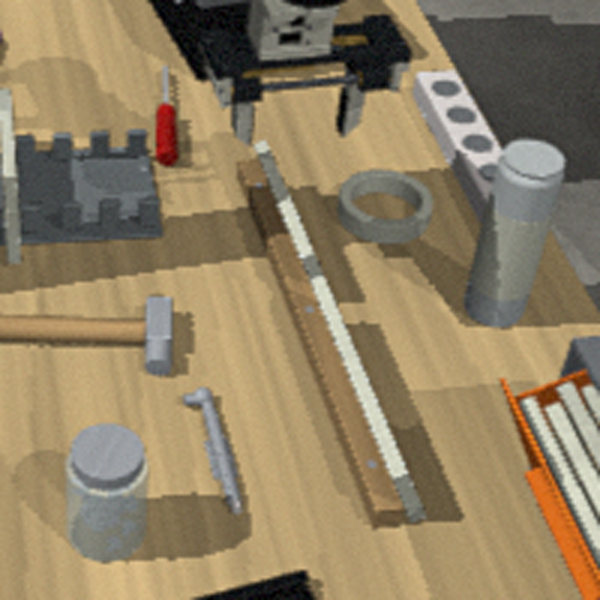

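The gripper hovers over the short sleeve at about (290,100). The tape ring at (385,205) is near the far finger, so I'll check the clearance.

```bash
python3 - <<'E'
from h import *
k=.64
for q in((340,176),(340,125),(314,150),(366,150)):print(onz('top',(q[0]*k,q[1]*k),.01).round(3))
E
python3 -m jog '[[[0.6,-0.011,0.0145,0.01,0.006],[0.6,-0.011,0.0145,0.02,0.006],[0.6,-0.011,0.0145,0.02,0.006],[0.6,-0.011,0.0145,0.02,0.006],[0.6,-0.011,0.0145,0.02,0.006]]]'
python3 to.py 0.672 0.195 0.04 91.6
```

```text
[0.725 0.223 0.01 ]
[0.839 0.234 0.01 ]
[0.779 0.281 0.01 ]
[0.786 0.176 0.01 ]
time: 2.07
tool_pos: [0.6719, 0.1961, 0.1253]
tool_rot: [3.141, -0.0, 1.6]
contact_force: [0.4, 0.6, 0.3]
opening: 0.0737
grip_force: 0.0
shift [-0.0011  0.0001  0.0853] turn 0.0012 t 2.07 op 0.0737 grip 0.0 F [0.4 0.6 0.3] tool_rot [ 3.1411e+00 -4.0000e-04  1.5999e+00]
```

```bash

python3 -m jog '[[[0.5,-0.004,-0.001,0.02,0.001],[0.5,-0.006,-0.001,0.045,0.001],[0.5,-0.006,-0.001,0.07,0.001],[0.5,-0.006,-0.001,0.085,0.001],[0.5,-0.006,-0.001,0.085,0.001]]]'
python3 to.py 0.671 0.190 0.04 91.6
```

```text
time: 2.48
tool_pos: [0.6691, 0.1893, 0.0361]
tool_rot: [-3.135, 0.001, 1.598]
contact_force: [-0.4, 0.6, -1.2]
opening: 0.0686
grip_force: 0.0
shift [ 0.0006  0.0019 -0.0039] turn -0.0003 t 2.48 op 0.0686 grip 0.0 F [-0.4  0.6 -1.2] tool_rot [-3.1353e+00  7.0000e-04  1.5984e+00]
```

```bash

python3 -m jog '[[[0,0,0.002,-0.003,0],[-0.3,0,0.002,-0.003,0],[-0.6,0,0.002,-0.003,0],[-1,0,0.002,-0.003,0],[-1,0,0.002,-0.003,0]]]' 12
python3 -m jog '[[[-1,0,0,0,0],[-1,0,0,0,0],[-1,0,0,0,0],[-1,0,0,0,0],[-1,0,0,0,0]]]' 12
python3 to.py 0.671 0.190 0.04 91.6
```

```text
time: 2.9
tool_pos: [0.6742, 0.1893, 0.0438]
tool_rot: [3.14, -0.0, 1.598]
contact_force: [0.3, -0.5, -0.3]
opening: 0.0401
grip_force: 0.0
time: 3.32
tool_pos: [0.6737, 0.1891, 0.0425]
tool_rot: [3.142, -0.0, 1.598]
contact_force: [-0.3, -0.0, 0.2]
opening: 0.0142
grip_force: 12.0
shift [ 0.001  -0.0027  0.0025] turn -0.0009 t 3.32 op 0.0142 grip 12.0 F [-0.3 -0.   0.2] tool_rot [ 3.1415e+00 -1.0000e-04  1.5978e+00]
```

```bash

python3 -m jog '[[[-1,0,0,-0.03,0],[-1,0,0,-0.06,0],[-1,0,0,-0.1,0],[-1,0,0,-0.13,0],[-1,0,0,-0.13,0]]]' 15
python3 -m jog '[[[-1,0,0,0,0],[-1,0,0,0,0]]]' |tail -2
python3 to.py 0.4617 0.3055 0.18 87.5
python3 - <<'E'
from h import *
a=snap('side','l1');b=snap('top','l1t')
o=np.hstack([cv2.resize(a[80:280,250:400],(400,533),interpolation=cv2.INTER_CUBIC),cv2.resize(b[40:240,170:320],(400,533),interpolation=cv2.INTER_CUBIC)])
cv2.imwrite('pics/l1z.png',o[:,:,::-1])
E
```

```text
time: 3.73
tool_pos: [0.6768, 0.1898, 0.1809]
tool_rot: [3.129, -0.002, 1.598]
contact_force: [1.0, 0.1, 0.3]
opening: 0.0138
grip_force: 15.0
opening: 0.014
grip_force: 15.0
shift [ 0.1221 -0.2081 -0.0083] turn 0.0706 t 3.9 op 0.014 grip 15.0 F [-0.1 -0.3 -1. ] tool_rot [-3.1396e+00  2.0000e-04  1.5978e+00]
```

View pics/l1z.png

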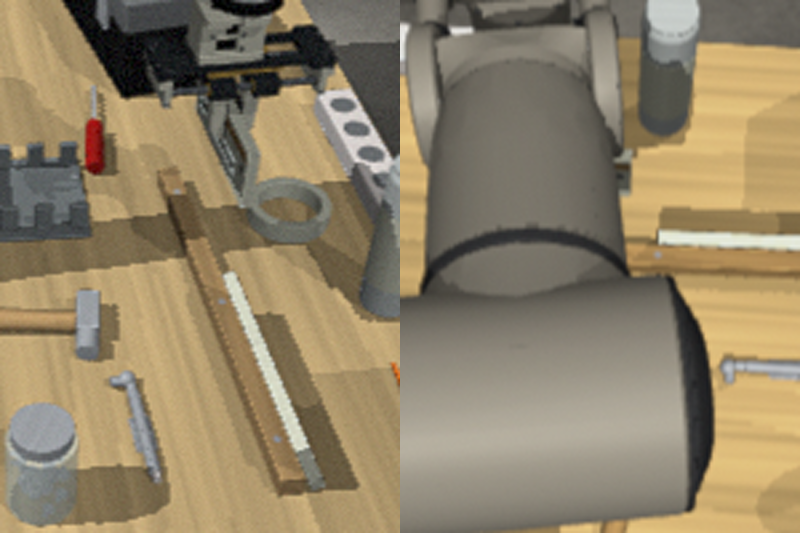

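The short sleeve is held upright in the side view, its lower near corner at crop (247,207), and the long sleeve is undisturbed. Checking how high the sleeve's bottom sits relative to the TCP.

```bash
python3 - <<'E'
from h import *
s=robot.observe();print(s['tool_pos'])
for q in((247,207),(258,197),(250,100)):
    p,d=ray('side',(250+q[0]/2.667,80+q[1]/2.667));print((p+d*(.100-p[1])/d[1]).round(4))
E
python3 -m jog '[[[-1,0.024,-0.04,-0.01,0.035],[-1,0.048,-0.08,-0.02,0.07],[-1,0.072,-0.12,-0.02,0.07],[-1,0.096,-0.16,-0.02,0.07],[-1,0.12,-0.2,-0.02,0.07]]]' >/dev/null
python3 -m jog '[[[-1,0,0,0,0],[-1,0,0,0,0],[-1,0,0,0,0]]]' >/dev/null
python3 to.py 0.4617 0.3005 0.18 87.5
```

```text
[0.67264442 0.18895005 0.17014372]
[0.6758 0.1    0.1309]
[0.6862 0.1    0.1433]
[0.6617 0.1    0.2674]
shift [ 0.0087 -0.0326  0.0117] turn 0.0013 t 4.67 op 0.0137 grip 15.0 F [-0.5 -0.4  0.2] tool_rot [-3.1410e+00  7.0000e-04  1.5284e+00]
```

```bash

python3 -m jog '[[[-1,0.009,-0.032,0.03,0.001],[-1,0.009,-0.032,0.06,0.001],[-1,0.009,-0.032,0.06,0.001],[-1,0.009,-0.032,0.06,0.001],[-1,0.009,-0.032,0.06,0.001]]]' >/dev/null
python3 to.py 0.4617 0.3005 0.1 87.5
python3 - <<'E'
from h import *
a=snap('side','r1');b=snap('top','r1t')
o=np.hstack([cv2.resize(a[90:200,210:310],(500,550),interpolation=cv2.INTER_CUBIC),cv2.resize(b[130:240,110:170],(300,550),interpolation=cv2.INTER_CUBIC)])
cv2.imwrite('pics/r1z.png',o[:,:,::-1])
E
```

```text
shift [-0.0003 -0.0027  0.0333] turn -0.0018 t 5.08 op 0.0139 grip 15.0 F [ 0.5  0.  -0. ] tool_rot [ 3.1399e+00 -6.0000e-04  1.5254e+00]
```

View pics/r1z.png

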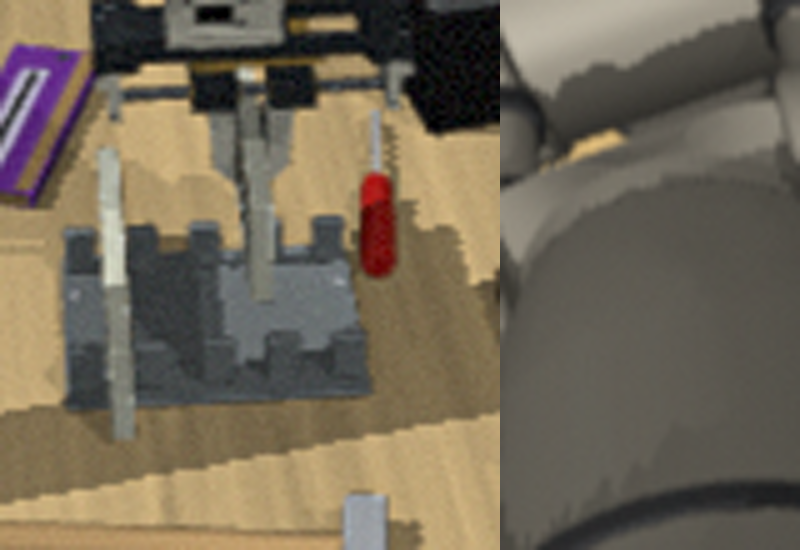

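The sleeve is above the third slot (+21), its lower near end at (261,300) and the slot mouth between the teeth at (236–270, 338). Checking the lateral alignment.

```bash
python3 - <<'E'
from h import *
print(robot.observe()['tool_pos'])
g=lambda X,Y:((X+.5)/5-.5+210,(Y+.5)/5-.5+90)
for q in((251,300),(261,300),(272,300)):print('sl',onz('side',g(*q),.0935).round(4))
for q in((205,340),(236,340),(270,333),(300,333),(333,331),(364,331)):print('tooth front',onz('side',g(*q),.04).round(4))
for q in((66,408),(371,393)):print('base',onz('side',g(*q),.0).round(4))
E
python3 to.py 0.4617 0.3005 0.1 87.5
```

```text
[0.46436929 0.3009079  0.13401844]
sl [0.4538 0.2148 0.0935]
sl [0.4598 0.214  0.0935]
sl [0.4664 0.2131 0.0935]
tooth front [0.4286 0.2463 0.04  ]
tooth front [0.448  0.2438 0.04  ]
tooth front [0.4703 0.2481 0.04  ]
tooth front [0.4891 0.2456 0.04  ]
tooth front [0.5102 0.245  0.04  ]
tooth front [0.5297 0.2425 0.04  ]
base [0.338  0.2385 0.    ]
base [0.5333 0.2284 0.    ]
shift [-0.0006 -0.0028  0.034 ] turn -0.0017 t 5.18 op 0.0137 grip 15.0 F [-0.   0.1 -0.7] tool_rot [ 3.1385e+00 -1.6000e-03  1.5255e+00]
```

```bash

python3 -m jog '[[[-1,0,-0.003,0.01,-0.002],[-1,0,-0.003,0.03,-0.002],[-1,0,-0.003,0.045,-0.002],[-1,0,-0.003,0.045,-0.002],[-1,0,-0.003,0.045,-0.002]]]' >/dev/null
python3 to.py 0.4613 0.3005 0.06 87.5
```

```text
shift [-0.0005  0.0013  0.0281] turn 0.0011 t 5.6 op 0.014 grip 15.0 F [ 0.8  0.8 -0.7] tool_rot [ 3.1410e+00 -3.0000e-04  1.5283e+00]
```

```bash

python3 -m jog '[[[-1,0,0.001,0.008,0],[-1,0,0.001,0.016,0],[-1,0,0.001,0.024,0],[-1,0,0.001,0.028,0],[-1,0,0.001,0.028,0]]]' >/dev/null
python3 to.py 0.4613 0.3005 0.047 87.5
python3 - <<'E'
from h import *
a=snap('side','r2')
cv2.imwrite('pics/r2z.png',cv2.resize(a[90:200,210:310,::-1],(500,550),interpolation=cv2.INTER_CUBIC))
E
```

```text
shift [-0.0001  0.0017  0.0112] turn 0.0016 t 6.02 op 0.0138 grip 15.0 F [ 0.7 -1.1 -0.9] tool_rot [-3.1397e+00  9.0000e-04  1.5288e+00]
```

View pics/r2z.png

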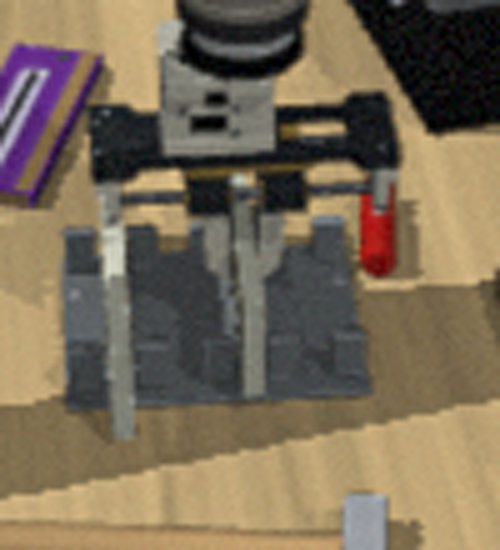

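The sleeve stands between the teeth of the third slot at (250,330). I'll lower it until it meets the floor.

```bash

python3 -m jog '[[[-1,0,0.001,0.003,0],[-1,0,0.001,0.006,0],[-1,0,0.001,0.008,0],[-1,0,0.001,0.01,0],[-1,0,0.001,0.01,0]]]' >/dev/null
python3 to.py 0.4613 0.3005 0.047 87.5
python3 -m jog '[[[-1,0,0,0.002,0],[-1,0,0,0.003,0],[-1,0,0,0.004,0],[-1,0,0,0.004,0]]]' >/dev/null
python3 to.py 0.4613 0.3005 0.047 87.5
```

```text
shift [-0.0004  0.0003  0.002 ] turn 0.0017 t 6.48 op 0.014 grip 15.0 F [ 0.5  0.6 -0.3] tool_rot [-3.1410e+00  2.0000e-04  1.5288e+00]
shift [-0.0007 -0.0001  0.0006] turn 0.0017 t 6.82 op 0.0139 grip 15.0 F [-5.3 -1.9 17.6] tool_rot [ 3.1404e+00 -9.0000e-04  1.5288e+00]
```

Seated, with 17 N upward. Releasing.

```bash

python3 -m jog '[[[-0.3,0,0,-0.001,0],[-0.2,0,0,-0.001,0],[-0.2,0,0,-0.001,0],[-0.2,0,0,-0.001,0],[-0.2,0,0,-0.001,0]]]' |tail -2
python3 -m jog '[[[-0.2,0,0,-0.03,0],[-0.2,0,0,-0.06,0],[-0.2,0,0,-0.09,0],[-0.2,0,0,-0.13,0],[-0.2,0,0,-0.16,0]]]' >/dev/null
python3 to.py 0.679 -0.056 0.2 91.6
python3 - <<'E'
from h import *
a=snap('side','r3')
cv2.imwrite('pics/r3z.png',cv2.resize(a[90:200,210:310,::-1],(500,550),interpolation=cv2.INTER_CUBIC))
E
```

```text
opening: 0.036
grip_force: 0.0
shift [-0.3476  0.2323  0.009 ] turn -0.0699 t 7.65 op 0.037 grip 0.0 F [0.8 0.4 0.1] tool_rot [ 3.1401e+00 -8.0000e-04  1.5288e+00]
```

View pics/r3z.png

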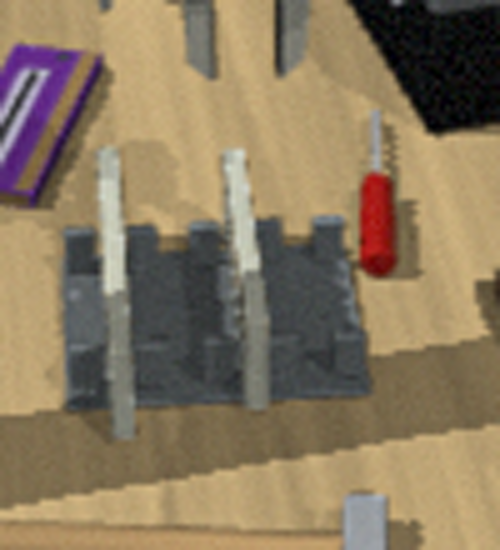

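The short sleeve stands in the slot at (245,280), its top level with the filed one. Now the long sleeve.

```bash

python3 -m jog '[[[0.5,-0.032,0.021,0,-0.035],[0.5,-0.064,0.042,0,-0.07],[0.5,-0.096,0.064,0,-0.07],[0.5,-0.128,0.086,0,-0.07],[0.5,-0.16,0.107,0,-0.07]]]' >/dev/null
python3 -m jog '[[[0.5,-0.032,0.021,0,0],[0.5,-0.064,0.042,0,0],[0.5,-0.096,0.062,0,0],[0.5,-0.128,0.08,0,0],[0.5,-0.15,0.095,0,0]]]' >/dev/null
python3 -m jog '[[[0.5,0,0,0,0],[0.5,0,0,0,0]]]' >/dev/null
python3 to.py 0.679 -0.056 0.12 91.6
```

```text
shift [-0.0444  0.0173  0.0849] turn -0.0024 t 8.7 op 0.0685 grip 0.0 F [-0.9  0.9 -0.2] tool_rot [-3.1400e+00 -6.0000e-04  1.5963e+00]
```

```bash

python3 -m jog '[[[0.5,-0.02,0.009,0.02,-0.002],[0.5,-0.044,0.017,0.045,-0.002],[0.5,-0.044,0.017,0.075,-0.002],[0.5,-0.044,0.017,0.085,-0.002],[0.5,-0.044,0.017,0.085,-0.002]]]' >/dev/null
python3 -m jog '[[[0.5,0,0,0,0],[0.5,0,0,0,0]]]' >/dev/null
python3 to.py 0.679 -0.056 0.04 91.6
```

```text
shift [-0.0029 -0.001   0.0836] turn 0.0036 t 9.28 op 0.069 grip 0.0 F [0.4 0.3 0.6] tool_rot [3.1385e+00 4.0000e-04 1.6023e+00]
```

```bash

python3 -m jog '[[[0.5,-0.003,-0.001,0.03,0.003],[0.5,-0.003,-0.001,0.06,0.003],[0.5,-0.003,-0.001,0.075,0.003],[0.5,-0.003,-0.001,0.081,0.003],[0.5,-0.003,-0.001,0.081,0.003]]]' >/dev/null
python3 to.py 0.679 -0.056 0.041 91.6
python3 -m jog '[[[0,0,0,0,0],[-0.3,0,0,0,0],[-0.6,0,0,0,0],[-1,0,0,0,0],[-1,0,0,0,0]]]' 12 >/dev/null
python3 -m jog '[[[-1,0,0,0,0],[-1,0,0,0,0],[-1,0,0,0,0],[-1,0,0,0,0],[-1,0,0,0,0]]]' 12 >/dev/null
python3 to.py 0.679 -0.056 0.041 91.6
```

```text
shift [ 0.0005  0.001  -0.0004] turn -0.0002 t 9.7 op 0.0689 grip 0.0 F [-0.  -0.1  0.3] tool_rot [-3.1415e+00 -2.0000e-04  1.5985e+00]
shift [ 0.0012  0.0011 -0.0007] turn -0.001 t 10.53 op 0.014 grip 12.0 F [-0.7 -0.3  0.1] tool_rot [ 3.1415e+00 -1.0000e-04  1.5977e+00]
```

```bash

python3 -m jog '[[[-1,0,0,-0.03,0],[-1,0,0,-0.06,0],[-1,0,0,-0.1,0],[-1,0,0,-0.14,0],[-1,0,0,-0.17,0]]]' 20
python3 -m jog '[[[-1,0,0,-0.01,0],[-1,0,-0.03,-0.01,0],[-1,0,-0.06,-0.01,0],[-1,0,-0.09,-0.01,0],[-1,0,-0.12,-0.01,0]]]' >/dev/null
python3 to.py 0.4365 -0.3605 0.21 -8.6
```

```text
time: 10.95
tool_pos: [0.6783, -0.0573, 0.214]
tool_rot: [3.139, 0.001, 1.598]
contact_force: [-0.3, -0.6, -0.8]
opening: 0.0139
grip_force: 20.0
shift [-0.2969 -0.1275  0.009 ] turn 1.748 t 11.37 op 0.0141 grip 20.0 F [ 0.3  0.7 -0.7] tool_rot [-3.1394e+00 -6.0000e-04  1.5979e+00]
```

```bash

python3 -m jog '[[[-1,-0.02,-0.01,0,0.1],[-1,-0.045,-0.02,0,0.2],[-1,-0.075,-0.03,0,0.3],[-1,-0.1,-0.045,0,0.4],[-1,-0.125,-0.055,0,0.5]]]' >/dev/null
python3 to.py 0.4365 -0.3605 0.21 -8.6
```

```text
shift [-0.1848  0.0189  0.0093] turn 1.243 t 11.78 op 0.0137 grip 20.0 F [ 0.5 -0.7 -0.1] tool_rot [-3.1393e+00  1.0000e-04  1.0929e+00]
```

```bash

python3 -m jog '[[[-1,-0.025,0.003,0,0.1],[-1,-0.05,0.006,0,0.2],[-1,-0.08,0.009,0,0.3],[-1,-0.11,0.012,0,0.4],[-1,-0.14,0.015,0,0.5]]]' >/dev/null
python3 to.py 0.4365 -0.3605 0.21 -8.6
```

```text
shift [-0.0383  0.024   0.0092] turn 0.7431 t 12.2 op 0.0142 grip 20.0 F [ 0.6 -0.2 -0.6] tool_rot [-3.1397e+00  3.0000e-04  5.9300e-01]
```

```bash

python3 -m jog '[[[-1,-0.01,0.005,0,0.1],[-1,-0.02,0.01,0,0.2],[-1,-0.03,0.018,0,0.3],[-1,-0.038,0.024,0,0.4],[-1,-0.038,0.024,0,0.5]]]' >/dev/null
python3 -m jog '[[[-1,0,0,0,0.1],[-1,0,0,0,0.2],[-1,0,0,0,0.24],[-1,0,0,0,0.24],[-1,0,0,0,0.24]]]' >/dev/null
python3 to.py 0.4365 -0.3605 0.15 -8.6
```

```text
shift [-0.0009  0.0015  0.0695] turn 0.0094 t 13.03 op 0.0135 grip 20.0 F [-1.   0.8 -0.2] tool_rot [-3.1405e+00  1.3000e-03 -1.4070e-01]
```

```bash

python3 -m jog '[[[-1,0,0.001,0.02,0.009],[-1,0,0.001,0.04,0.009],[-1,0,0.001,0.05,0.009],[-1,0,0.001,0.05,0.009],[-1,0,0.001,0.05,0.009]]]' >/dev/null
python3 to.py 0.4365 -0.3605 0.072 -8.6
python3 - <<'E'
from h import *
print(robot.observe()['tool_pos'])
a=snap('side','b1');b=snap('top','b1t')
o=np.vstack([cv2.resize(a[250:355,210:370],(610,400),interpolation=cv2.INTER_CUBIC)])
p=cv2.resize(b[160:285,365:475],(190,216),interpolation=cv2.INTER_CUBIC)
O=np.zeros((400,800,3),np.uint8);O[:,:610]=o;O[:216,610:]=p
cv2.imwrite('pics/b1z.png',O[:,:,::-1])
E
```

```text
shift [-0.0012  0.0004  0.0981] turn -0.0004 t 13.45 op 0.0139 grip 20.0 F [ 1.5 -0.1 -0.6] tool_rot [-3.1408e+00  9.0000e-04 -1.5050e-01]
[ 0.43780242 -0.36042332  0.17011652]
```

View pics/b1z.png

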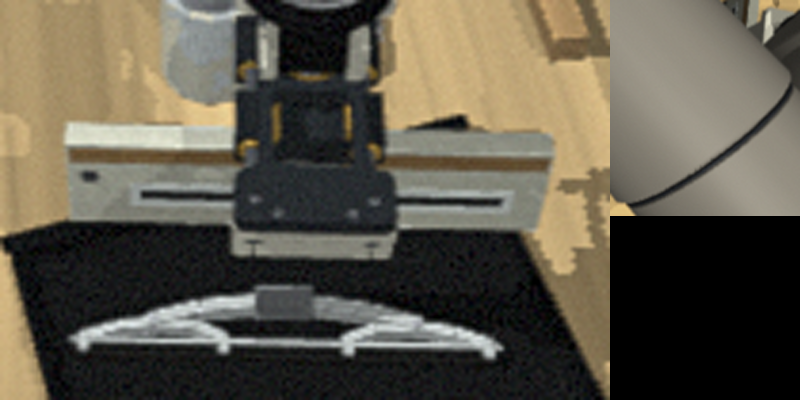

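The side view shows the sleeve level over the tray, with near-face bottom corners at (70,220) and (541,231), and the blade undisturbed below with tips at (78,345) and (493,352). Working out the sleeve's offsets from the face plane.

```bash
python3 - <<'E'
from h import *
s=robot.observe();t=s['tool_pos'];w=s['tool_rot'][2]
ax=np.array([np.cos(w),np.sin(w),0]);n=np.array([-np.sin(w),np.cos(w),0])
g=lambda X,Y:((X+.5)/610*160-.5+210,(Y+.5)/400*105-.5+250)
for nm,q in(('bl',(70,220)),('br',(541,231)),('tl',(67,145)),('tr',(552,155))):
    p,d=ray('side',g(*q));o=t-.007*n;P=p+d*((o-p)@n)/(d@n);print(nm,'along',round((P-t)@ax,4),'z rel',round(P[2]-t[2],4))
for q in((78,345),(493,352),(285,290),(285,318)):
  print('blade',[onz('side',g(*q),z).round(4).tolist() for z in(.008,.014)])
E
```

```text
bl along -0.1232 z rel -0.0378
br along 0.128 z rel -0.0384
tl along -0.1216 z rel 0.0303
tr along 0.1242 z rel 0.0305
blade [[0.3142, -0.352, 0.008], [0.3142, -0.3554, 0.014]]
blade [[0.5529, -0.3865, 0.008], [0.5514, -0.3896, 0.014]]
blade [[0.4399, -0.3318, 0.008], [0.439, -0.3353, 0.014]]
blade [[0.4368, -0.35, 0.008], [0.436, -0.3534, 0.014]]
```

```bash
python3 to.py 0.434 -0.3595 0.071 -8.6
python3 -m jog '[[[-1,-0.003,0,0.02,0],[-1,-0.003,0,0.04,0],[-1,-0.003,0,0.06,0],[-1,-0.003,0,0.07,0],[-1,-0.003,0,0.07,0]]]' >/dev/null
python3 -m jog '[[[-1,0,0,0,0],[-1,0,0,0,0]]]' >/dev/null
python3 to.py 0.434 -0.3595 0.071 -8.6
```

```text
shift [-0.0047 -0.0009  0.1004] turn -0.0007 t 13.55 op 0.014 grip 20.0 F [ 1.  -0.3 -0.9] tool_rot [ 3.1406e+00 -1.4000e-03 -1.5080e-01]
shift [-0.0019 -0.0011  0.0308] turn -0.001 t 14.13 op 0.0135 grip 20.0 F [-0.8  0.3 -0.7] tool_rot [ 3.140e+00 -2.100e-03 -1.511e-01]
```

```bash

python3 -m jog '[[[-1,-0.001,-0.001,0.01,0],[-1,-0.001,-0.001,0.018,0],[-1,-0.001,-0.001,0.025,0],[-1,-0.001,-0.001,0.029,0],[-1,-0.001,-0.001,0.029,0]]]' >/dev/null
python3 -m jog '[[[-1,0,0,0,0],[-1,0,0,0,0],[-1,0,0,0,0],[-1,0,0,0,0]]]' >/dev/null
python3 to.py 0.434 -0.3595 0.071 -8.6
python3 - <<'E'
from h import *
print(robot.observe()['tool_pos'])
a=snap('side','c1')
cv2.imwrite('pics/c1z.png',cv2.resize(a[250:370,200:370],(800,565),interpolation=cv2.INTER_CUBIC)[:,:,::-1])
E
```

```text
shift [-0.0002  0.0004  0.0007] turn -0.0011 t 14.88 op 0.0137 grip 20.0 F [ 0.5  0.3 -0.1] tool_rot [ 3.1412e+00 -6.0000e-04 -1.5120e-01]
[ 0.43425394 -0.35912735  0.07168765]
```

View pics/c1z.png

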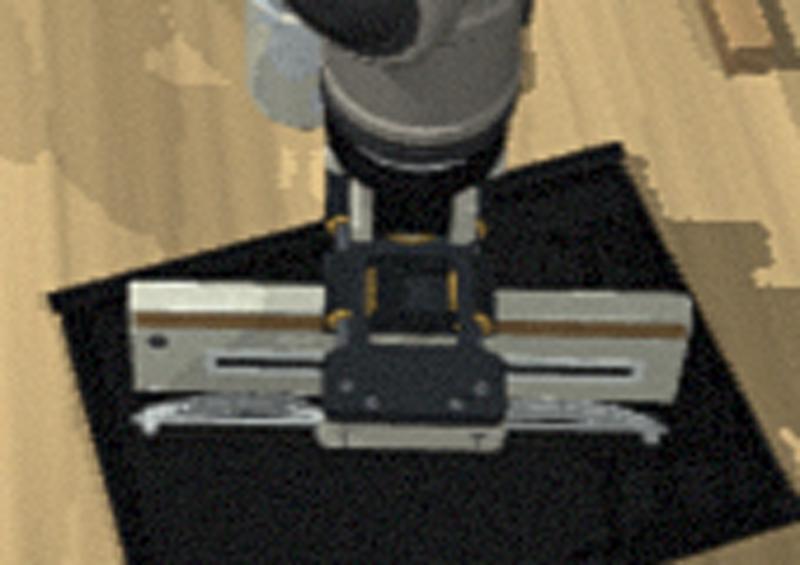

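The sleeve is held level and parallel just above the blade, with its lower edge at rows 388–402 and the blade tips at (145,425) and (655,435). The ends line up and nothing is touching, so I'm handing in.

```bash
python3 -c "
from cell import robot
print(robot.hand_in())"
```

```text
the job is handed in; nothing more can be done
None
```

I handed the job in: the short sleeve stands released in the rack slot at x = +21 mm, and the long sleeve is held about 15 mm above the blade, level, parallel and end for end with it by my measurements; the hand-in gave no verdict.

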